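# Count three sweets onto the letter scale

### The job

Lift the sweet cup out of its slot in the desk tidy, stand it upright on the cork coaster and let go of it. Then take it again by its broad faces, tip it slowly over its low lip above the tray of the letter scale until exactly three sweets have dropped into the tray, and stand the cup back upright in the middle of the coaster with the other two still inside. Leave the other things on the desk where they are.

Things in the scene. Friction and masses are not known exactly. Their poses are not given: they have to be found in the camera images.
- cup: the sweet cup, a slim upright open-topped grey plastic box holding five sweets: 68 mm long (its x), 31 mm thick (its y), 75 mm high, walls 3.5 mm, 95 to 160 g empty. Origin: centre of its underside, z up. Its broad faces (flat, parallel) look to +y and -y; the narrow end at +x is 75 mm high, the one at -x is cut down to a lip 58 mm high. Starts in the tidy's slot, standing on its 5 mm base
- cup_lip (a point): middle of the cup's pouring lip, outer edge: cup x -34, z 58 mm; axes as the cup's. Inside, from the lip down, three ever steeper slopes: tipped slowly lip downwards the sweets roll off in turn, the first three at some 30 to 60 degrees from upright, at times two close together, the fourth at about 65 to 75, earlier if jerked, the last past 90. They roll stiffly and fall with little bounce
- tidy: the aluminium desk tidy, fixed, 150 x 130 mm. Origin: centre of its underside. Its slot runs along its x, 50 mm wide, ends open, between two upright panels 130 mm long and 80 mm high. The cup's length lies along the slot, about 9 mm from either panel, so there fingers reach it only at its narrow ends, from above. Pen troughs 35 mm high outside the panels
- coaster: the square cork coaster, fixed flat on the desk, 110 x 110 mm, 4 mm thick. Origin: centre of its underside
- scale: the letter scale, fixed, grey base 170 x 150 x 30 mm that carries the dark steel tray. Origin: centre of its underside
- tray_floor (a point): centre of the inner floor of the scale's square dark steel tray (150 x 150 mm outside, walls 4 mm thick, standing 30 mm above this point), 54 mm above the desk when empty; axes as the scale's
- pan (a joint): how far the tray has sunk, m: 0 empty, 0.0025 for each sweet lying in it (three: 0.0075); springy, settles in half a second
- sweet1_center (a point): centre of a sweet: hard white ball, 22 mm across, 10 g; all five are alike
- sweet2_center (a point): centre of a sweet: hard white ball, 22 mm across, 10 g
- sweet3_center (a point): centre of a sweet: hard white ball, 22 mm across, 10 g
- sweet4_center (a point): centre of a sweet: hard white ball, 22 mm across, 10 g
- sweet5_center (a point): centre of a sweet: hard white ball, 22 mm across, 10 g
- calculator: pocket calculator lying flat, 115 x 78 x 14 mm; not part of the job, leave it where it is. Origin: centre of its underside
- mouse: computer mouse, round, 62 mm across, 33 mm high; not part of the job, leave it where it is. Origin: centre of its underside
- glue_stick: glue stick standing, 28 mm across, 82 mm high; not part of the job, leave it where it is. Origin: centre of its underside
- stapler: mini stapler lying, 65 x 24 x 30 mm; not part of the job, leave it where it is. Origin: centre of its underside
There are look-alikes about, which are no part of the job. Leave any orange or purple look-alike of the cup alone. Of the things shaped like the coaster, the cork one is meant.

How it is judged (in metres and radians):
On the way, in this order (a step that is already met when the one before it is completed fails the run):
1. the cup stands upright on the coaster, let go of, with all five sweets inside (horizontal distance between cup and coaster below 0.035 m and height (world z) of cup between 0.001 and 0.01 m and angle between cup's own z axis and vertical below 0.1 rad and linear speed of cup below 0.03 m/s and contact force between the fingers and cup below 0.1 N and x of sweet1_center in the frame of cup between -0.034 and 0.034 m and y of sweet1_center in the frame of cup between -0.0155 and 0.0155 m and z of sweet1_center in the frame of cup between 0 and 0.095 m and x of sweet2_center in the frame of cup between -0.034 and 0.034 m and y of sweet2_center in the frame of cup between -0.0155 and 0.0155 m and z of sweet2_center in the frame of cup between 0 and 0.095 m and x of sweet3_center in the frame of cup between -0.034 and 0.034 m and y of sweet3_center in the frame of cup between -0.0155 and 0.0155 m and z of sweet3_center in the frame of cup between 0 and 0.095 m and x of sweet4_center in the frame of cup between -0.034 and 0.034 m and y of sweet4_center in the frame of cup between -0.0155 and 0.0155 m and z of sweet4_center in the frame of cup between 0 and 0.095 m and x of sweet5_center in the frame of cup between -0.034 and 0.034 m and y of sweet5_center in the frame of cup between -0.0155 and 0.0155 m and z of sweet5_center in the frame of cup between 0 and 0.095 m), for 0.2 s.
2. the cup is tipped with its lip over the scale's tray (angle between cup's own z axis and vertical above 0.5 rad and horizontal distance between cup_lip and tray_floor below 0.09 m and height (world z) of cup_lip above 0.06 m), for 0.1 s.
At the end, for the whole second after the job is handed in: exactly three sweets lie in the scale's tray (tray sunk 6.25 to 8.75 mm) and the other two are in the cup; the cup stands upright (within 0.1 rad), at rest and let go of, on the coaster with its centre within 35 mm of the coaster's centre (horizontal distance between cup and coaster below 0.035 m and height (world z) of cup between 0.001 and 0.01 m and angle between cup's own z axis and vertical below 0.1 rad and linear speed of cup below 0.03 m/s and contact force between the fingers and cup below 0.1 N and ((x of sweet1_center in the frame of cup between -0.034 and 0.034 m and y of sweet1_center in the frame of cup between -0.0155 and 0.0155 m and z of sweet1_center in the frame of cup between 0 and 0.095 m) or (x of sweet1_center in the frame of tray_floor between -0.073 and 0.073 m and y of sweet1_center in the frame of tray_floor between -0.073 and 0.073 m and z of sweet1_center in the frame of tray_floor between 0 and 0.035 m)) and ((x of sweet2_center in the frame of cup between -0.034 and 0.034 m and y of sweet2_center in the frame of cup between -0.0155 and 0.0155 m and z of sweet2_center in the frame of cup between 0 and 0.095 m) or (x of sweet2_center in the frame of tray_floor between -0.073 and 0.073 m and y of sweet2_center in the frame of tray_floor between -0.073 and 0.073 m and z of sweet2_center in the frame of tray_floor between 0 and 0.035 m)) and ((x of sweet3_center in the frame of cup between -0.034 and 0.034 m and y of sweet3_center in the frame of cup between -0.0155 and 0.0155 m and z of sweet3_center in the frame of cup between 0 and 0.095 m) or (x of sweet3_center in the frame of tray_floor between -0.073 and 0.073 m and y of sweet3_center in the frame of tray_floor between -0.073 and 0.073 m and z of sweet3_center in the frame of tray_floor between 0 and 0.035 m)) and ((x of sweet4_center in the frame of cup between -0.034 and 0.034 m and y of sweet4_center in the frame of cup between -0.0155 and 0.0155 m and z of sweet4_center in the frame of cup between 0 and 0.095 m) or (x of sweet4_center in the frame of tray_floor between -0.073 and 0.073 m and y of sweet4_center in the frame of tray_floor between -0.073 and 0.073 m and z of sweet4_center in the frame of tray_floor between 0 and 0.035 m)) and ((x of sweet5_center in the frame of cup between -0.034 and 0.034 m and y of sweet5_center in the frame of cup between -0.0155 and 0.0155 m and z of sweet5_center in the frame of cup between 0 and 0.095 m) or (x of sweet5_center in the frame of tray_floor between -0.073 and 0.073 m and y of sweet5_center in the frame of tray_floor between -0.073 and 0.073 m and z of sweet5_center in the frame of tray_floor between 0 and 0.035 m)) and value of joint pan between 0.00625 and 0.00875 m and velocity of joint pan between -0.01 and 0.01 m/s); the robot touches nothing.
It fails at once if another thing on the desk is shifted by more than 30 mm (distance of any of calculator, mouse, glue_stick, stapler from where it was at the start of the episode above 0.03 m).
It also fails if it takes over 72 s, if anything falls off the work surface, if the arm or the gripper's body presses on something with over 40 N, if the wrist force passes 120 N, or if a joint passes its speed limit or range.

### The arm

A 7-joint arm with a two-finger parallel gripper is mounted at the origin on the work surface. World frame = base frame: x ahead of the robot, y to its left, z up, the work surface at z = 0. Lengths are in m, angles in degrees, forces in N, time in s.
With the tool pointing down it reaches from about 0.425 to 0.925 m from the base axis. Payload 6.8 kg.
Tool frame: the origin (TCP) lies at the very end of the fingers, on their centre line; the grasp point (between the pads) lies 19 mm behind it; z points along the fingers, y is the line along which they close (so a half turn about z gives the same grasp; the last joint's range is limited). The gripper opens to 85 mm and grips with 20 to 120 N. Pads are 22 mm wide; open, the fingers measure 114 mm over their backs; the gripper's body (76 mm by 85 mm) begins 54 mm behind the grasp point. The pads swing forward as they close: fully open they stand 13 mm farther back than shut.
Start: joints at [63.077, 27.33, 1.283, 89.118, -0.659, 63.558, -4.761], TCP at [0.239, -0.631, 0.231] pointing down, gripper open.
Joint ranges: [-169.35, 169.35], [-19.33, 120.38], [-80.79, 83.38], [13.8, 139.57], [-78.32, 258.32], [9.67, 109.79], [-169.56, 169.56]. Speed limits (degrees/s): [136.94, 136.94, 180, 180, 180, 180, 180].

### API

Orientations are given as [roll, pitch, yaw] about the fixed x, y, z axes, in that order (R = Rz(yaw) Ry(pitch) Rx(roll)).
In Python, from rig import env, viewer, order gives the robot as it stands.
- The arm moves only by the shell command python3 -m jog 'ROWS' [FORCE]. ROWS is a JSON object of lists of equal length, an entry for each row: "dp": the shift along the tool's x, y, z in m, a list of three; "angular": the turn, a rotation vector about the tool's x, y, z in rad, a list of three; "hand": the gripper's target within -1 to 1 (shut at 1, half-way at 0, fully open at -1). In form: {"dp": [[x, y, z], ...], "angular": [[wx, wy, wz], ...], "hand": [hand, ...]}. A call has 1 to 20 rows; each row shifts and turns the commanded pose from where the row before left it, along the tool's axes as they then stand; what a row does not reach is not made up. A row lasts 1/10 s, in which the tool goes at most 50 mm and 8.59 degrees, less where a joint would pass 70% of its speed; a pose out of reach is approached as far as the arm can. A call is refused whole if a number of a shift passes 0.05 or a number of a turn 0.15, either way. A call with a gripper value outside its range is refused whole. The fingers move at their own pace and stop on an object; FORCE is the grip in N (left out, the last holds). Time passes only in rows, so rows that do not move let the fingers close. It gives the time, the measured TCP pose, the force, the opening and the grip force at its end, in the units of the state.
- env.read_state(): the state, without advancing time (a new reading comes with each control period).
- viewer.read_camera(name): name is "scene" or "top" or "wrist"; returns a dict with "image" (480x640x3 uint8, blue, green, red), "intrinsics" (3x3 intrinsics, pixels), "k1" (the pictures are not rectified: a ray, as slopes to the right and down, at radius r is drawn at 1 + k1 r^2 times it, then the intrinsics apply), "view" (4x4, takes a point from world to camera coordinates). Camera axes: x right, y down, z forward; pixel columns grow to the right and rows downward; lengths in m; the calibration is good to about 2 mm. A picture is of the moment at which its call begins. There is no depth.
- order.close_job(): hands the job in; it is judged then, once.
The state is a dict: "t": time; "joint_pos": joint angles; "joint_velocities": joint speeds; "joint_efforts": joint torques, N m; "tool_pos": TCP position; "eef_rot": TCP orientation; "contact_force": force on the tool from outside, world axes, zero at the start; "wrist_torque": the same for the moment, N m; "finger_gap": opening from 0.0 (shut) to 1.0 (fully open); "gripper_force": force on a finger pad.
Only numpy, scipy, OpenCV 4.12 (cv2) and the standard library are available. Lean on these libraries where they do the work, as an engineer would, in place of code of your own. Each camera call takes 0.05 s, during which the arm holds its last target. There are 200 camera calls.

## Working session

There is one attempt and no reset: what is moved stays moved. The work goes in short steps, Python scripts to look and compute and a shell command to move; the robot and the scene stay as the last step left them, time stands still between calls to the robot, and variables do not carry over. Pictures are saved under pics/ and viewed, at most 10 in all, crops included, and the job is handed in when it is done.

```bash
mkdir -p pics; ls; cat > h.py <<'E'
import numpy as np, cv2
from rig import env, viewer, order
def snap(n,f):
    c=viewer.read_camera(n); cv2.imwrite(f'pics/{f}.png',c['image']); np.savez(f'{f}.npz',**{k:np.array(c[k]) for k in c}); return c
def load(f): return dict(np.load(f'{f}.npz'))
def ray(c,u,v):
    K=c['intrinsics'];k=float(c['k1']); d=np.array([(u-K[0,2])/K[0,0],(v-K[1,2])/K[1,1]]); s=d.copy()
    for _ in range(30): s=d/(1+k*(s@s))
    V=c['view']; R=V[:3,:3]; return -R.T@V[:3,3], R.T@np.array([s[0],s[1],1])
def pt(c,u,v,z):
    o,d=ray(c,u,v); return o+d*(z-o[2])/d[2]
def px(c,p):
    V=c['view']; q=V[:3,:3]@np.array(p)+V[:3,3]; s=q[:2]/q[2]; s=s*(1+float(c['k1'])*(s@s)); K=c['intrinsics']; return np.array([K[0,0]*s[0]+K[0,2],K[1,1]*s[1]+K[1,2]])
E
python3 - <<'E'
from h import *
a=snap('top','top0');b=snap('scene','scene0')
print(env.read_state())
for c in(a,b): print(c['intrinsics'],c['k1'],ray(c,320,240))
E
```

```text
pics
{'t': 0.1, 'joint_pos': array([63.07571482, 27.37015732,  1.28206527, 89.17117446, -0.65805008,
       63.55823371, -4.76215262]), 'joint_velocities': array([-0.00791731, -0.17914967, -0.04692332, -0.06059465,  0.05882441,
       -0.02329789, -0.00042116]), 'joint_efforts': array([ 4.38985808e-03, -5.97764075e+01,  1.61382135e+00, -2.81956100e+01,
        1.28454011e-02,  5.03221090e-03, -2.40253189e-05]), 'tool_pos': array([ 0.23871541, -0.63082214,  0.230445  ]), 'eef_rot': array([-1.79908176e+02,  8.29136857e-03,  2.07295742e+01]), 'contact_force': array([-0.79426304,  0.7464647 , -0.05309014]), 'wrist_torque': array([-0.00633866,  0.01270485, -0.00213671]), 'gripper_force': 0.0, 'finger_gap': 1.0018016113241577}
[[445.94047273   0.         328.11918881]
 [  0.         445.94047273 242.23771777]
 [  0.           0.           1.        ]] 0.036737627230099226 (array([3.91610864e-01, 2.35394369e-04, 8.73707876e-01]), array([ 0.14499374,  0.0164019 , -0.98947686]))
[[444.89732142   0.         321.46493453]
 [  0.         444.89732142 243.24870846]
 [  0.           0.           1.        ]] -0.08148824108636525 (array([0.88846388, 0.76663204, 0.61359319]), array([-0.3755679 , -0.7608222 , -0.52930379]))
```

View pics/top0.png

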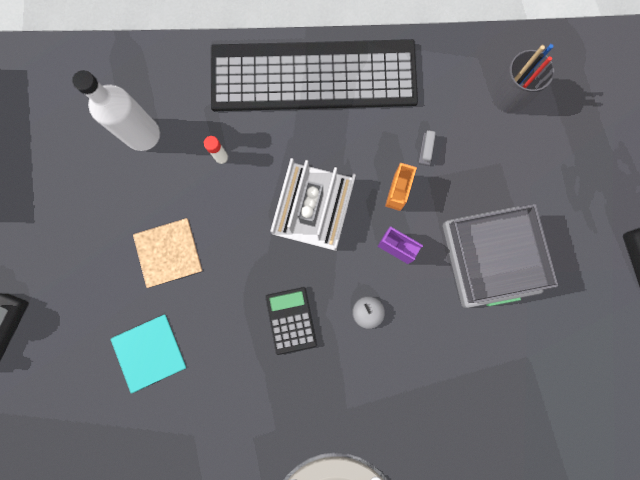

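View pics/scene0.png

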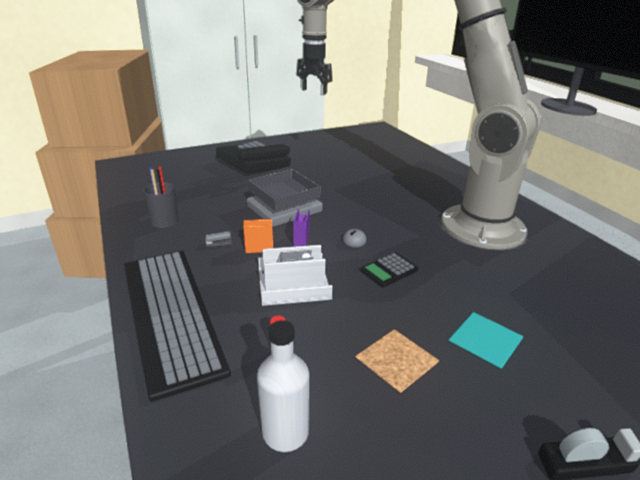

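Top view: the tidy with the grey cup and white sweets is at (311,203), the cork coaster at (167,253) with a teal look-alike at (148,353), and the scale at (500,256). The orange cup (401,187) and purple cup (401,245) are look-alikes. The only grey one, in the slot, is the one meant. I'll confirm it in an enlarged crop.

```bash
python3 - <<'E'
from h import *
c=load('top0');i=c['image']
a=cv2.resize(i[150:260,262:362],None,fx=5.4,fy=5.4,interpolation=cv2.INTER_CUBIC)
cv2.imwrite('pics/c1.png',a); print(a.shape)
b=cv2.resize(i[190:320,430:570],None,fx=4,fy=4,interpolation=cv2.INTER_CUBIC);cv2.imwrite('pics/c2.png',b)
for n,u in {'coaster':[(134,234),(186,220),(201,270),(148,286)]}.items():
  P=np.array([pt(c,*q,.004) for q in u]);print(n,P.round(4),P.mean(0),[np.linalg.norm(P[k]-P[k-1]).round(4) for k in range(4)])
for n,u,z in [('glue',(213,144),.082),('mouse',(369,312),.02),('stap',(428,148),.03),('orange',(401,187),.075),('purple',(401,245),.075)]: print(n,pt(c,*u,z))
E
```

```text
(594, 540, 3)
coaster [[0.5409 0.3792 0.004 ]
 [0.5662 0.2785 0.004 ]
 [0.4664 0.2477 0.004 ]
 [0.4383 0.349  0.004 ]] [0.50296173 0.31362232 0.004     ] [np.float64(0.107), np.float64(0.1039), np.float64(0.1045), np.float64(0.1051)]
glue [0.69179792 0.20608889 0.082     ]
mouse [ 0.37675902 -0.07479002  0.02      ]
stap [ 0.69172575 -0.20206178  0.03      ]
orange [ 0.60294872 -0.13773818  0.075     ]
purple [ 0.4955249 -0.1324536  0.075    ]
```

View pics/c1.png

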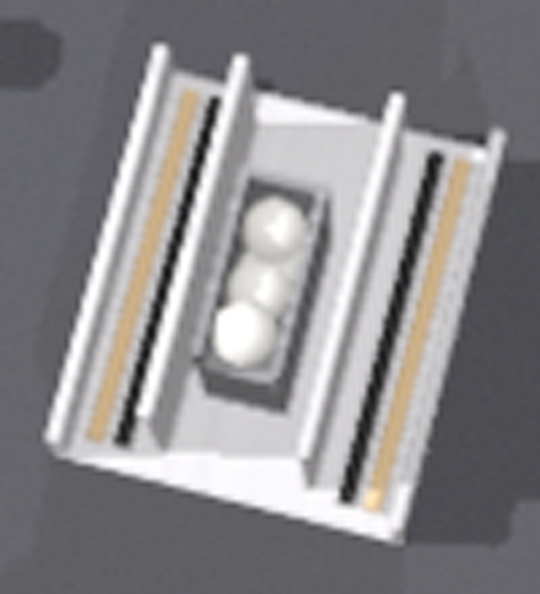

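View pics/c2.png

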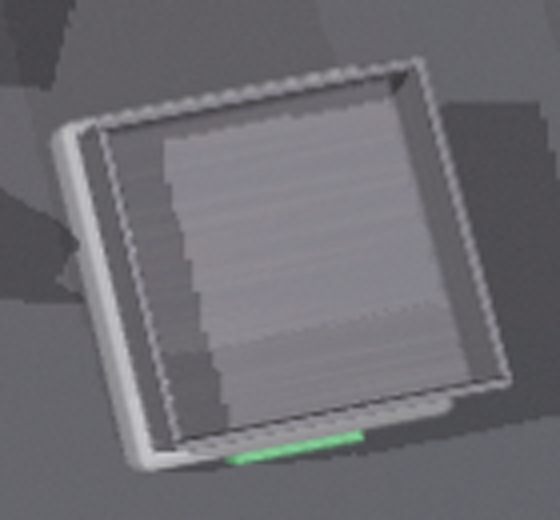

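```bash
python3 - <<'E'
from h import *
c=load('top0')
T=lambda u,v:(262+(u+.5)/5.4-.5,150+(v+.5)/5.4-.5)
U=lambda u,v:(430+(u+.5)/4-.5,190+(v+.5)/4-.5)
f=lambda u,v,z:pt(c,*T(u,v),z)
top=[(250,178),(328,190)];bot=[(203,362),(280,380)]
for zt,zb in((.08,.063),(.063,.08)):
  a=[f(*p,zt) for p in top];b=[f(*p,zb) for p in bot]
  A=(a[0]+a[1])/2;B=(b[0]+b[1])/2;d=(A-B)[:2]
  print('far z',zt,a,b,'\n widths',np.linalg.norm(a[0]-a[1]),np.linalg.norm(b[0]-b[1]),'len',np.linalg.norm(d),'yaw',np.degrees(np.arctan2(d[1],d[0])),'ctr',(A+B)/2)
L=[f(240,58,.08),f(148,415,.08)];R=[f(397,97,.08),f(308,460,.08)]
for p in(L,R): d=p[0]-p[1];print('panel',p,np.linalg.norm(d),np.degrees(np.arctan2(d[1],d[0])))
print('panelctr',sum(L+R)/4)
# tray rim z=.084
P=np.array([pt(c,*U(*q),.084) for q in [(80,125),(418,62),(510,380),(175,443)]]);print(P,P.mean(0),[np.linalg.norm(P[k]-P[k-1]).round(4) for k in range(4)])
s=load('scene0');i=s['image']
cv2.imwrite('pics/c3.png',cv2.resize(i[205:310,215:345],None,fx=5.5,fy=5.5,interpolation=cv2.INTER_CUBIC))
E
```

```text
far z 0.08 [array([0.61477336, 0.03293925, 0.08      ]), array([0.60987123, 0.0066103 , 0.08      ])] [array([0.55515824, 0.05110583, 0.063     ]), array([0.54816651, 0.02486968, 0.063     ])] 
 widths 0.02678141977624667 0.02715179471165356 len 0.0633351313082271 yaw -16.712249562933124 ctr [0.58199233 0.02888126 0.0715    ]
far z 0.063 [array([0.61955316, 0.03363971, 0.063     ]), array([0.61454603, 0.00674684, 0.063     ])] [array([0.55172876, 0.05003911, 0.08      ]), array([0.54488364, 0.02435312, 0.08      ])] 
 widths 0.02735503653103881 0.02658243980139383 len 0.07081490373998256 yaw -13.892594218133699 ctr [0.5826779 0.0286947 0.0715   ]
panel [array([0.6569439 , 0.03545552, 0.08      ]), array([0.53418573, 0.06875395, 0.08      ])] 0.12719415461105157 -15.176427809970104
panel [array([ 0.6417381, -0.0177044,  0.08     ]), array([0.51749084, 0.01562684, 0.08      ])] 0.1286404101672793 -15.01690286042151
panelctr [0.58758964 0.02553298 0.08      ]
[[ 0.53561937 -0.22008941  0.084     ]
 [ 0.55996431 -0.37220947  0.084     ]
 [ 0.41723631 -0.39873985  0.084     ]
 [ 0.39339746 -0.25201225  0.084     ]] [ 0.47655436 -0.31076275  0.084     ] [np.float64(0.1458), np.float64(0.1541), np.float64(0.1452), np.float64(0.1487)]
```

View pics/c3.png

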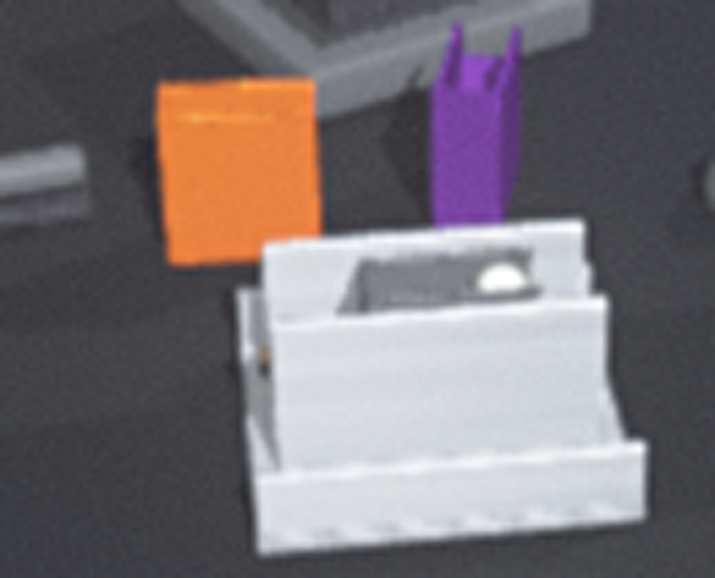

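Crop c1 shows the grey cup with white sweets in the slot (rim about (250,178) to (280,380)). It measures 27 x 64–71 mm against 31 x 68, so it is the cup meant. The tray rim is about 150 mm and centred at (0.477,-0.311), and the coaster about 105 mm at (0.503,0.314). Which end has the lip isn't clear yet. I'll move above the cup and look with the wrist camera.

```bash
python3 -m jog '{"dp":[[0.02,-0.018,0],[0.037,-0.033,0],[0.037,-0.033,0],[0.037,-0.033,0],[0.037,-0.033,0],[0.037,-0.033,0],[0.037,-0.033,0],[0.037,-0.033,0],[0.037,-0.033,0],[0.037,-0.033,0],[0.037,-0.033,0],[0.037,-0.033,0],[0.037,-0.033,0],[0.037,-0.033,0],[0.037,-0.033,0],[0.016,-0.014,0]],"angular":[[0,0,-0.06],[0,0,0],[0,0,0],[0,0,0],[0,0,0],[0,0,0],[0,0,0],[0,0,0],[0,0,0],[0,0,0],[0,0,0],[0,0,0],[0,0,0],[0,0,0],[0,0,0],[0,0,0]],"hand":[-1,-1,-1,-1,-1,-1,-1,-1,-1,-1,-1,-1,-1,-1,-1,-1]}' 60
python3 - <<'E'
from h import *
s=env.read_state();print(s['joint_pos'],s['tool_pos'],s['eef_rot'])
E
```

```text
t: 1.7
tool_pos: [0.5444, 0.0512, 0.2313]
eef_rot: [-179.9, -0.1, 24.5]
contact_force: [-0.1, -0.1, 0.4]
finger_gap: 0.999
gripper_force: 0.0
[  7.45197086  16.98594645 -23.30841577 105.55486218   7.5983883
  58.93255427 -84.37173081] [0.54441023 0.05115065 0.23127713] [-1.79878281e+02 -8.68313975e-02  2.45007113e+01]
```

```bash
python3 -m jog '{"dp":[[0,0,0],[0,0,0],[0,0,0],[0,0,0],[0,0,0],[0,0,0],[0,0,0],[-0.006,0.021,0],[-0.006,0.021,0],[0,0,0],[0,0,0]],"angular":[[0,0,-0.126],[0,0,-0.126],[0,0,-0.126],[0,0,-0.126],[0,0,-0.126],[0,0,-0.126],[0,0,-0.126],[0,0,0],[0,0,0],[0,0,0],[0,0,0]],"hand":[-1,-1,-1,-1,-1,-1,-1,-1,-1,-1,-1]}'
python3 - <<'E'
from h import *
s=env.read_state();print(s['joint_pos'],s['tool_pos'],s['eef_rot'])
c=snap('wrist','w1');i=c['image']
P=[px(c,(*p,.075)) for p in [(.58,.029)]];print(P,ray(c,320,240),c['intrinsics'][0,0])
E
```

```text
t: 2.8
tool_pos: [0.5806, 0.0227, 0.2307]
eef_rot: [-179.9, 0.0, 74.7]
contact_force: [-0.7, -0.1, -0.2]
finger_gap: 0.996
gripper_force: 0.0
[ 15.5561306   21.44922329 -30.47164706 100.67306971  12.17327696
  61.2437416  -34.42216173] [0.58055468 0.02274751 0.23071274] [-1.79922561e+02  3.84568182e-03  7.46661651e+01]
[array([316.7331774, 206.9556838])] (array([0.59851204, 0.0903563 , 0.37323055]), array([-0.07556474, -0.28999253, -0.95424001])) 356.08485014361145
```

View pics/w1.png

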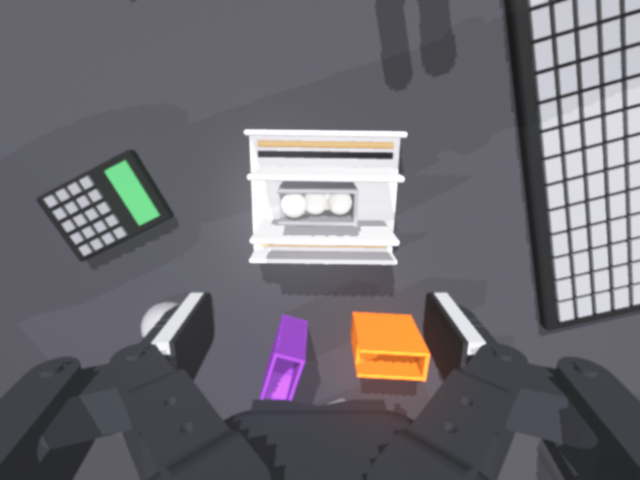

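```bash
python3 - <<'E'
from h import *
i=load('w1')['image']
cv2.imwrite('pics/c4.png',cv2.resize(i[170:250,240:405],None,fx=4.8,fy=4.8,interpolation=cv2.INTER_CUBIC))
E
```

```text
(no output)
```

View pics/c4.png

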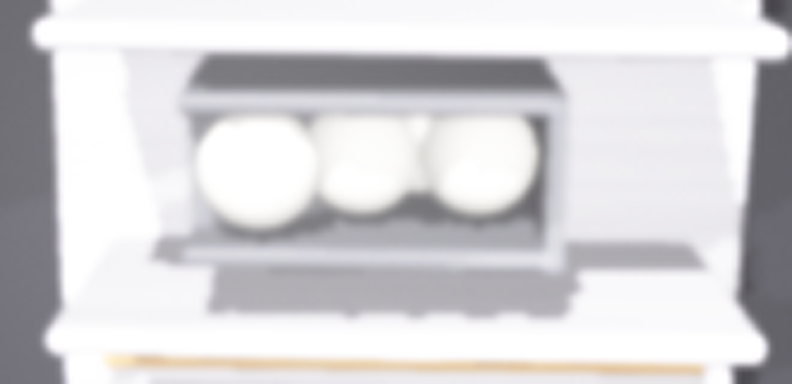

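The right end (crop x≈555) has a full-height bright rim. At the left end the broad walls' rims overhang a lower end wall (x≈190). So the lip is at world -x, and the cup's x axis points at about -15°.

```bash
python3 - <<'E'
from h import *
c=load('w1')
T=lambda u,v:(240+(u+.5)/4.8-.5,170+(v+.5)/4.8-.5)
P=np.array([pt(c,*T(*q),.08) for q in [(181,93),(564,93),(564,268),(180,260)]])
print(P.round(4),P.mean(0),[np.linalg.norm(P[k]-P[k-1]).round(4) for k in range(4)])
for a,b in((0,1),(3,2)): d=P[b]-P[a];print(np.degrees(np.arctan2(d[1],d[0])))
# fit planar kinematics
Q=np.array([[63.08,27.37,1.28,89.17,-.66,63.56],[7.45,16.99,-23.31,105.55,7.6,58.93],[15.56,21.45,-30.47,100.67,12.17,61.24]])
X=np.array([[.2387,-.6308,.2304],[.5444,.0512,.2313],[.5806,.0227,.2307]])
A=[];b=[]
print(np.linalg.norm(X[:,:2],axis=1))
# generic: wrist = base + R1(-j1+off) R2 (L1 + R3 R4 L2); shoulder-wrist distance depends on j4
def sol(p):
  h,L1,L2,e,o1,L3,r0=p;res=[]
  from scipy.spatial.transform import Rotation as R
  for q,x in zip(Q,X):
    M=R.from_euler('z',-q[0]+o1,degrees=True)*R.from_euler('y',q[1],degrees=True)
    N=M*R.from_euler('z',-q[2],degrees=True)
    w=np.array([0,0,h])+R.from_euler('z',-q[0]+o1,degrees=True).apply([r0,0,0])+N.apply([e,0,L1])+(N*R.from_euler('y',q[3],degrees=True)).apply([-e,0,L2])
    res+=list(w-np.array([0,0,L3])-x)
  return np.array(res)
from scipy.optimize import least_squares
for s in(1,-1):
  Q2=Q.copy();Q[:,2]*=s
  r=least_squares(lambda p:np.r_[sol(p),1e-3*(p-np.array([.33,.5,.5,0,0,.35,0]))],[.33,.5,.5,0,0,.35,0]);print(s,r.x.round(4),np.abs(sol(r.x)).max()); Q=Q2
E
```

```text
[[0.5529 0.0533 0.08  ]
 [0.6166 0.0358 0.08  ]
 [0.6092 0.0054 0.08  ]
 [0.5439 0.0249 0.08  ]] [0.58063819 0.02985379 0.08      ] [np.float64(0.0298), np.float64(0.0661), np.float64(0.0313), np.float64(0.0682)]
-15.34888388186331
-16.577709609155928
[0.67445262 0.54680234 0.58104359]
1 [ 0.3313  0.5439  0.4945 -0.0329 -5.2896  0.3487  0.0251] 0.0023877150228686778
-1 [ 0.2254  0.7686  0.0806 -0.4087 -4.5432  0.4546  0.7779] 0.036166993360634225
```

```bash
python3 -m jog '{"dp":[[0.007,-0.002,0.02],[0,0,0.04],[0,0,0.04],[0,0,0.03],[0,0,0.02],[0,0,0.02],[0,0,0.015],[0,0,0.012],[0,0,0.01],[0,0,0]],"angular":[[0,0,0],[0,0,0],[0,0,0],[0,0,0],[0,0,0],[0,0,0],[0,0,0],[0,0,0],[0,0,0],[0,0,0]],"hand":[-1,-1,-1,-1,-1,-1,-1,-1,-1,-1]}' 40
python3 -m jog '{"dp":[[0,0,0],[0,0,0],[0,0,0],[0,0,0],[0,0,0],[0,0,0],[0,0,0],[0,0,0]],"angular":[[0,0,0],[0,0,0],[0,0,0],[0,0,0],[0,0,0],[0,0,0],[0,0,0],[0,0,0]],"hand":[0,0,0,0,0,0,0,0]}' 40
```

```text
t: 3.85
tool_pos: [0.5802, 0.0301, 0.0234]
eef_rot: [-179.9, 0.0, 74.7]
contact_force: [-0.4, -0.2, 0.2]
finger_gap: 1.003
gripper_force: 0.0
t: 4.65
tool_pos: [0.5815, 0.0303, 0.0253]
eef_rot: [179.9, -0.0, 74.7]
contact_force: [-1.1, 0.3, 5.8]
finger_gap: 0.791
gripper_force: 35.7
```

```bash
python3 -m jog '{"dp":[[0,0,-0.005],[0,0,-0.01],[0,0,-0.02],[0,0,-0.02],[0,0,-0.02],[0,0,-0.02],[0,0,-0.02],[0,0,-0.015],[0,0,-0.005],[0,0,0]],"angular":[[0,0,0],[0,0,0],[0,0,0],[0,0,0],[0,0,0],[0,0,0],[0,0,0],[0,0,0],[0,0,0],[0,0,0]],"hand":[0,0,0,0,0,0,0,0,0,0]}' 40
python3 -c "
from h import *
s=env.read_state();print(s['joint_pos'].tolist(),s['tool_pos'],s['eef_rot'])"
```

```text
t: 5.65
tool_pos: [0.5812, 0.03, 0.16]
eef_rot: [179.9, -0.0, 74.7]
contact_force: [0.0, -0.9, -1.5]
finger_gap: 0.79
gripper_force: 35.4
[13.730872339603883, 25.902977027322063, -29.492929775595403, 104.55453358506999, 15.549925347523544, 53.48726949170196, -37.93025272410082] [0.58116218 0.03003396 0.15995343] [ 1.79927942e+02 -1.29196190e-02  7.46909260e+01]
```

```bash
python3 -m jog '{"dp":[[0.007,-0.004,0],[0.014,-0.008,0],[0.02,-0.012,0],[0.025,-0.015,0],[0.025,-0.015,0],[0.025,-0.015,0],[0.025,-0.015,0],[0.025,-0.015,0],[0.025,-0.015,0],[0.022,-0.013,0],[0.02,-0.012,0],[0.012,-0.007,0],[0.006,-0.004,0],[0,0,0],[0,0,0]],"angular":[[0,0,0],[0,0,0],[0,0,0],[0,0,0],[0,0,0],[0,0,0],[0,0,0],[0,0,0],[0,0,0],[0,0,0],[0,0,0],[0,0,0],[0,0,0],[0,0,0],[0,0,0]],"hand":[0,0,0,0,0,0,0,0,0,0,0,0,0,0,0]}' 40
python3 -c "
from h import *
s=env.read_state();print(s['joint_pos'].tolist(),s['tool_pos'],s['eef_rot']); c=snap('scene','s2')"
```

```text
t: 7.15
tool_pos: [0.5027, 0.3107, 0.159]
eef_rot: [180.0, 0.1, 74.6]
contact_force: [0.2, -1.0, -1.5]
finger_gap: 0.789
gripper_force: 35.4
[-12.811010422674295, 27.500202974314323, -32.754565351224834, 103.11642790851734, 17.887914408869722, 54.6405942371089, -68.47328718704573] [0.50273258 0.310691   0.1589762 ] [1.79992334e+02 6.24206643e-02 7.46411564e+01]
```

```bash
python3 -m jog '{"dp":[[0.003,0,0.01],[0,0,0.02],[0,0,0.025],[0,0,0.025],[0,0,0.02],[0,0,0.015],[0,0,0.008],[0,0,0.005],[0,0,0.004],[0,0,0.002],[0,0,0]],"angular":[[0,0,0],[0,0,0],[0,0,0],[0,0,0],[0,0,0],[0,0,0],[0,0,0],[0,0,0],[0,0,0],[0,0,0],[0,0,0]],"hand":[0,0,0,0,0,0,0,0,0,0,0]}' 40
```

```text
t: 8.3
tool_pos: [0.5035, 0.3149, 0.0256]
eef_rot: [180.0, -0.0, 74.7]
contact_force: [-0.9, -0.1, -1.7]
finger_gap: 0.791
gripper_force: 35.4
```

```bash
python3 -m jog '{"dp":[[0,0,0.001],[0,0,0.0005],[0,0,0]],"angular":[[0,0,0],[0,0,0],[0,0,0]],"hand":[0,0,0]}' 40; python3 -m jog '{"dp":[[0,0,0],[0,0,0],[0,0,0],[0,0,0],[0,0,0],[0,0,0]],"angular":[[0,0,0],[0,0,0],[0,0,0],[0,0,0],[0,0,0],[0,0,0]],"hand":[-0.7,-1,-1,-1,-1,-1]}'; python3 -c "
from h import *
s=env.read_state();print(s['joint_pos'].tolist())"
```

```text
t: 8.6
tool_pos: [0.5035, 0.3149, 0.0243]
eef_rot: [180.0, -0.0, 74.7]
contact_force: [-0.5, -0.5, 1.7]
finger_gap: 0.789
gripper_force: 35.8
t: 9.2
tool_pos: [0.5032, 0.3147, 0.0238]
eef_rot: [-180.0, 0.0, 74.7]
contact_force: [0.1, -0.1, -0.5]
finger_gap: 0.999
gripper_force: 0.0
[-17.241297285124965, 37.808645723465425, -27.72200184059827, 107.2098566181108, 25.638407076722523, 41.22727911005326, -74.93407849514323]
```

Released. I'll rise to z≈0.15 and look, and fit the kinematics to plan the tipping.

```bash
python3 -m jog '{"dp":[[0,0,-0.005],[0,0,-0.015],[0,0,-0.03],[0,0,-0.03],[0,0,-0.03],[0,0,-0.02],[0,0,0]],"angular":[[0,0,0],[0,0,0],[0,0,0],[0,0,0],[0,0,0],[0,0,0],[0,0,0]],"hand":[-1,-1,-1,-1,-1,-1,-1]}'
cat > kin.py <<'E'
import numpy as np
from scipy.spatial.transform import Rotation as R
from scipy.optimize import least_squares
Q=np.array([[63.0757,27.3702,1.2821,89.1712,-.658,63.5582,-4.7622],[7.452,16.9859,-23.3084,105.5549,7.5984,58.9326,-84.3717],[15.5561,21.4492,-30.4716,100.6731,12.1733,61.2437,-34.4222],[13.7309,25.903,-29.4929,104.5545,15.5499,53.4873,-37.9303],[-12.811,27.5002,-32.7546,103.1164,17.8879,54.6406,-68.4733],[-17.2413,37.8086,-27.722,107.2099,25.6384,41.2273,-74.934]])
X=np.array([[.2387,-.6308,.2304],[.5444,.0512,.2313],[.5806,.0227,.2307],[.58116,.03003,.15995],[.50273,.31069,.15898],[.5032,.3147,.0238]])
E=np.array([[-179.908,.008,20.7296],[-179.878,-.087,24.5007],[-179.9226,.004,74.666],[179.928,-.013,74.691],[179.992,.062,74.641],[180,0,74.7]])
e=lambda a,t:R.from_euler(a,t,degrees=True)
def fk(q,p,s=1):
  h,L1,L2,ex,o1,L3,r0,o7=p[:8]
  A=e('z',-q[0]+o1); pos=np.array([0,0,h])+A.apply([r0,0,0])
  A=A*e('y',q[1])*e('z',-q[2]); pos=pos+A.apply([ex,0,L1]); A=A*e('y',q[3]); pos=pos+A.apply([-ex,0,L2])
  A=A*e('z',-s*q[4])*e('y',q[5]); pos=pos+A.apply([0,0,L3]); A=A*e('z',-q[6]+o7); return pos,A
def res(p,s=1):
  o=[]
  for q,x,r in zip(Q,X,E):
    a,A=fk(q,p,s); o+=list(a-x)+list((e('xyz',r).inv()*A).as_rotvec()*.3)
  return np.array(o)
E
python3 - <<'E'
from h import *; from kin import *
for s in(1,-1):
  for o7 in(-90,0,90,180):
    p0=np.array([.33,.52,.5,0,-5,.35,0,o7]); r=least_squares(res,p0,args=(s,),x_scale=[.1,.1,.1,.1,10,.1,.1,10]);print(s,o7,r.x.round(4),np.abs(r.fun).max())
c=snap('wrist','w2');snap('top','t2')
s=env.read_state();print(s['joint_pos'].tolist(),s['tool_pos'])
print(px(c,(.5035,.315,.079)))
E
```

```text
t: 9.9
tool_pos: [0.5049, 0.3163, 0.1584]
eef_rot: [179.7, -0.3, 74.7]
contact_force: [0.4, -0.3, -0.2]
finger_gap: 0.999
gripper_force: 0.0
1 -90 [-5.39200e-01  5.70400e-01  4.92300e-01 -2.20000e-02 -5.56730e+00
 -4.88100e-01  7.00000e-04  8.44332e+01] 0.004441624236614913
1 0 [-5.39200e-01  5.70400e-01  4.92300e-01 -2.20000e-02 -5.56730e+00
 -4.88100e-01  7.00000e-04  8.44332e+01] 0.004441626557340303
1 90 [-5.39200e-01  5.70400e-01  4.92300e-01 -2.20000e-02 -5.56730e+00
 -4.88100e-01  7.00000e-04  8.44332e+01] 0.004441627166222359
1 180 [-5.39200e-01  5.70400e-01  4.92300e-01 -2.20000e-02 -5.56730e+00
 -4.88100e-01  7.00000e-04  8.44332e+01] 0.00444162664237889
-1 -90 [-5.56000e-02  5.67300e-01  4.98600e-01 -2.18000e-02 -5.47440e+00
 -1.18000e-02 -3.90000e-03  6.81783e+01] 0.15321216931763434
-1 0 [-5.56000e-02  5.67300e-01  4.98600e-01 -2.18000e-02 -5.47440e+00
 -1.18000e-02 -3.90000e-03  6.81783e+01] 0.15321213088924449
-1 90 [-5.56000e-02  5.67300e-01  4.98600e-01 -2.18000e-02 -5.47410e+00
 -1.18000e-02 -3.90000e-03  6.81787e+01] 0.15321264621938763
-1 180 [-5.56000e-02  5.67300e-01  4.98600e-01 -2.18000e-02 -5.47410e+00
 -1.18000e-02 -3.90000e-03  6.81788e+01] 0.1532126915343008
[-13.110596073206606, 27.984244292640156, -32.80713329368597, 103.029446026564, 18.303725732956817, 54.23696167719468, -68.984933226654] [0.50342768 0.31474227 0.15489591]
[317.28678104 243.43575401]
```

```bash
cat > plan.py <<'E'
from kin import *
lo=np.array([-169.35,-19.33,-80.79,13.8,-78.32,9.67,-169.56]);hi=np.array([169.35,120.38,83.38,139.57,258.32,109.79,169.56])
P={}
for L3 in(.22,.35):
  f=lambda p:res(np.r_[p[:5],L3,p[5:]]); r=least_squares(f,[.33,.52,.5,0,-5,0,90],x_scale=[.1,.1,.1,.1,10,.1,10]);P[L3]=np.r_[r.x[:5],L3,r.x[5:]]
q0=np.array([-13.1,28,-32.8,103,18.3,54.2,-69])
def ik(q,x,A,p,w=.0005):
  g=lambda z:np.r_[(fk(z,p)[0]-x)*10,(fk(z,p)[1].inv()*A).as_rotvec()*3, w*(z-q)*1]
  return least_squares(g,q,bounds=(lo,hi),x_scale=10)
def cup(phi,th): return e('z',phi)*e('y',-th)
def tcp(lip,phi,th,flip):
  C=cup(phi,th); return lip+C.apply([.034,0,-.04]), C*e('x',180)*e('z',180*flip)
if __name__=='__main__':
  ctr=np.array([.4766,-.311,.14])
  for L3 in P:
    for phi in range(-180,180,30):
      for fl in(0,1):
        q=q0; bad=''
        lip=ctr+e('z',phi).apply([.02,0,0])
        x1=np.array([.503,.315,.15]);y0=-15.5;dphi=(phi-y0+180)%360-180
        for t in np.linspace(0,1,9):   # carry, rotating the short way
          th=0; x2,_=tcp(lip,phi,0,fl); x=x1*(1-t)+x2*t; x[2]=.2; A=cup(y0+dphi*t,0)*e('x',180)*e('z',180*fl)
          r=ik(q,x,A,P[L3]);q=r.x
        e0=r.cost
        for th in range(5,76,5):
          r=ik(q,*tcp(lip,phi,th,fl),P[L3]);q=r.x
          if np.linalg.norm(r.fun[:6])>.02: bad=th;break
        print(L3,phi,fl,'fail at',bad,'carry',round(e0,4),'margin',np.minimum(q-lo,hi-q).min().round(0),q.round(0)) if bad=='' or bad>60 else None
E
python3 plan.py
```

```text
0.22 -180 1 fail at  carry 0.0 margin 0.0 [ 12.  44.  14.  94.  25. 110. -69.]
0.22 -150 1 fail at  carry 0.0 margin 10.0 [ 16.  41.   0. 100.  50. 100. -66.]
0.22 -120 1 fail at  carry 0.0 margin 26.0 [ 12.  37.   1. 109.  72.  83. -62.]
0.22 -90 0 fail at 65 carry 0.0 margin 0.0 [ -35.   62.   78.  117.    1.   10. -170.]
0.22 -90 1 fail at  carry 0.0 margin 21.0 [ 16.  33.  -3. 119. 100.  69. -66.]
0.22 -60 1 fail at  carry 0.0 margin 14.0 [ 35.  31. -20. 126. 136.  62. -71.]
0.22 -30 1 fail at  carry 0.0 margin 11.0 [ 77.  50. -66. 128. 165.  56. -44.]
0.22 0 1 fail at  carry 0.0 margin 0.0 [ 91.  67. -81. 125. 174.  24. -21.]
0.22 30 0 fail at  carry 0.0 margin 5.0 [ 91.  64. -76. 117. -42.  18.  24.]
0.22 30 1 fail at 75 carry 0.0 margin 0.0 [ 92.  70. -81. 116.  -7.  15. 170.]
0.22 60 0 fail at  carry 0.0 margin 32.0 [ 76.  49. -49. 107. -45.  62.  34.]
0.22 60 1 fail at 65 carry 0.0 margin 0.0 [ 87.  69. -81. 107.   4.  48. 170.]
0.22 90 0 fail at  carry 0.0001 margin 20.0 [ 63.  47. -37.  99. -32.  90.  40.]
0.22 120 0 fail at  carry 0.0001 margin 0.0 [ 51.  47. -28.  93. -1
[... 591 characters left out ...]
l at 65 carry 0.0 margin 0.0 [ 80.  56. -66. 140. 161.  62. -39.]
0.35 0 1 fail at  carry 0.0 margin 0.0 [106.  89. -81. 134. 165.  23.  11.]
0.35 30 0 fail at  carry 0.0 margin 17.0 [101.  68. -64. 118. -39.  29.  35.]
0.35 30 1 fail at  carry 0.0 margin 0.0 [107.  87. -81. 118.  17.  24. 164.]
0.35 60 0 fail at  carry 0.0 margin 38.0 [ 81.  58. -42. 101. -35.  69.  39.]
0.35 60 1 fail at 65 carry 0.0 margin 0.0 [ 95.  80. -81. 103.  16.  58. 170.]
0.35 90 0 fail at  carry 0.0001 margin 14.0 [ 64.  59. -32.  86. -24.  96.  43.]
0.35 120 0 fail at 75 carry 0.0001 margin 0.0 [ 62.  68. -49.  78.  -0. 110.  38.]
0.35 150 0 fail at 65 carry 0.0001 margin 0.0 [ 23.  53.   6.  79.   0. 110.  89.]
```

View pics/w2.png

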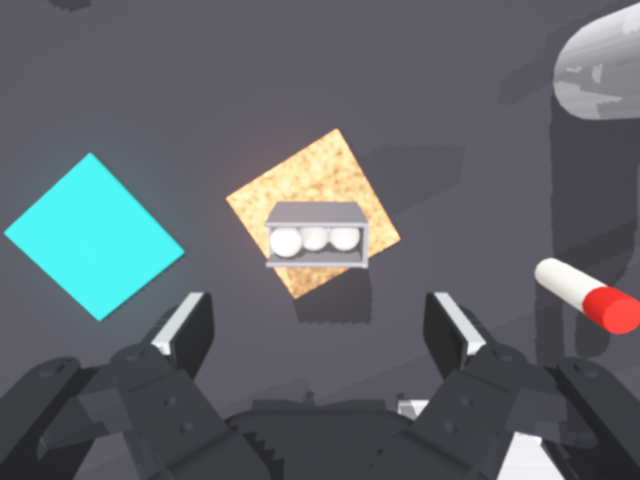

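The cup stands upright on the cork coaster with its lip to the left. The rim corners are (266,224), (365,224), (368,266) and (267,264). The plan is to grasp with tool yaw equal to cup yaw, and pour with the cup at yaw 60°, where the joint margins are best.

```bash
python3 - <<'E'
from h import *
c=load('w2')
P=np.array([pt(c,*q,.079) for q in [(265.5,224),(365.5,224),(368.5,266),(266,265)]])
print(P.round(4),P.mean(0),[np.linalg.norm(P[k]-P[k-1]).round(4) for k in range(4)])
for a,b in((0,1),(3,2)): d=P[b]-P[a];print(np.degrees(np.arctan2(d[1],d[0])))
K=np.array([pt(c,*q,.004) for q in [(338,129),(400,239),(295,298),(227,198)]]);print('coaster',K.mean(0),[np.linalg.norm(K[k]-K[k-1]).round(4) for k in range(4)])
E
python3 -m jog '{"dp":[[0,0,0],[0,0,0],[0,0,0],[0,0,0],[0,0,0],[0,0,0],[0,0,0],[0,0,0],[0,0,0],[0,0,0],[0,0,0],[0,0,0]],"angular":[[0,0,0.142],[0,0,0.143],[0,0,0.143],[0,0,0.143],[0,0,0.143],[0,0,0.143],[0,0,0.143],[0,0,0.143],[0,0,0.143],[0,0,0.143],[0,0,0.142],[0,0,0]],"hand":[-1,-1,-1,-1,-1,-1,-1,-1,-1,-1,-1,-1]}'
```

```text
[[0.4748 0.3365 0.079 ]
 [0.537  0.3194 0.079 ]
 [0.5323 0.2907 0.079 ]
 [0.4666 0.3095 0.079 ]] [0.50266075 0.31404402 0.079     ] [np.float64(0.0282), np.float64(0.0645), np.float64(0.0291), np.float64(0.0684)]
-15.395959632204926
-16.030208995768685
coaster [0.5013151  0.31362313 0.004     ] [np.float64(0.1083), np.float64(0.1077), np.float64(0.1085), np.float64(0.1082)]
t: 11.2
tool_pos: [0.5025, 0.3143, 0.1528]
eef_rot: [179.9, 0.1, -15.4]
contact_force: [0.3, -0.5, 0.0]
finger_gap: 0.999
gripper_force: 0.0
```

```bash
python3 -m jog '{"dp":[[0,0,0.01],[0,0,0.03],[0,0,0.03],[0,0,0.025],[0,0,0.015],[0,0,0.01],[0,0,0.006],[0,0,0.003],[0,0,0]],"angular":[[0,0,0],[0,0,0],[0,0,0],[0,0,0],[0,0,0],[0,0,0],[0,0,0],[0,0,0],[0,0,0]],"hand":[-1,-1,-1,-1,-1,-1,-1,-1,-1]}'
python3 -m jog '{"dp":[[0,0,0],[0,0,0],[0,0,0],[0,0,0],[0,0,0],[0,0,0],[0,0,0],[0,0,0],[0,0,0],[0,0,0],[0,0,0],[0,0,0]],"angular":[[0,0,0],[0,0,0],[0,0,0],[0,0,0],[0,0,0],[0,0,0],[0,0,0],[0,0,0],[0,0,0],[0,0,0],[0,0,0],[0,0,0]],"hand":[-0.5,-0.2,0.1,0.5,0.7,0.7,0.7,0.7,0.7,0.7,0.7,0.7]}' 60
```

```text
t: 12.1
tool_pos: [0.5035, 0.3149, 0.0251]
eef_rot: [-180.0, -0.0, -15.3]
contact_force: [0.6, -0.9, 0.6]
finger_gap: 0.999
gripper_force: 0.0
t: 13.3
tool_pos: [0.5035, 0.315, 0.0253]
eef_rot: [-180.0, -0.0, -15.3]
contact_force: [-0.8, -0.7, 6.3]
finger_gap: 0.36
gripper_force: 60.1
```

```bash
python3 -m jog '{"dp":[[0,0,-0.003],[0,0,-0.01],[0,0,-0.02],[0,0,-0.025],[0,0,-0.03],[0,0,-0.03],[0,0,-0.025],[0,0,-0.02],[0,0,-0.009],[0,0,-0.003],[0,0,0]],"angular":[[0,0,0],[0,0,0],[0,0,0],[0,0,0],[0,0,0],[0,0,0],[0,0,0],[0,0,0],[0,0,0],[0,0,0],[0,0,0]],"hand":[0.7,0.7,0.7,0.7,0.7,0.7,0.7,0.7,0.7,0.7,0.7]}' 60
python3 -m jog '{"dp":[[0.002,0.006,0],[0.004,0.014,0],[0.006,0.02,0],[0.008,0.028,0],[0.009,0.032,0],[0.009,0.032,0],[0.009,0.032,0],[0.009,0.032,0],[0.009,0.032,0],[0.009,0.032,0],[0.009,0.032,0],[0.009,0.032,0],[0.009,0.032,0],[0.009,0.032,0],[0.009,0.032,0],[0.009,0.032,0],[0.009,0.032,0],[0.008,0.027,0],[0.007,0.024,0],[0.0035,0.0125,0]],"angular":[[0,0,0],[0,0,0],[0,0,0],[0,0,0],[0,0,0],[0,0,0],[0,0,0],[0,0,0],[0,0,0],[0,0,0],[0,0,0],[0,0,0],[0,0,0],[0,0,0],[0,0,0],[0,0,0],[0,0,0],[0,0,0],[0,0,0],[0,0,0]],"hand":[0.7,0.7,0.7,0.7,0.7,0.7,0.7,0.7,0.7,0.7,0.7,0.7,0.7,0.7,0.7,0.7,0.7,0.7,0.7,0.7]}' 60
python3 -m jog '{"dp":[[0,0,0],[0,0,0],[0,0,0],[0,0,0],[0,0,0],[0,0,0],[0,0,0],[0,0,0],[0,0,0],[0,0,0],[0,0,0],[0,0,0],[0,0,0]],"angular":[[0,0,-0.05],[0,0,-0.1],[0,0,-0.13],[0,0,-0.13],[0,0,-0.13],[0,0,-0.13],[0,0,-0.13],[0,0,-0.13],[0,0,-0.13],[0,0,-0.13],[0,0,-0.08],[0,0,-0.044],[0,0,0]],"hand":[0.7,0.7,0.7,0.7,0.7,0.7,0.7,0.7,0.7,0.7,0.7,0.7,0.7]}' 60
python3 -c "
from h import *
s=env.read_state();print(s['joint_pos'].round(1).tolist())"
```

```text
t: 14.4
tool_pos: [0.5029, 0.3144, 0.1994]
eef_rot: [180.0, 0.0, -15.3]
contact_force: [-0.7, -0.6, -1.4]
finger_gap: 0.354
gripper_force: 59.3
t: 16.4
tool_pos: [0.5067, -0.2579, 0.1991]
eef_rot: [179.9, 0.1, -15.6]
contact_force: [0.3, 0.1, -1.2]
finger_gap: 0.354
gripper_force: 59.4
t: 17.7
tool_pos: [0.5078, -0.2542, 0.1993]
eef_rot: [-179.9, 0.0, 60.0]
contact_force: [-0.1, 0.0, -1.6]
finger_gap: 0.358
gripper_force: 59.4
[30.5, 19.9, -12.7, 105.2, 5.2, 55.5, -14.4]
```

```bash
python3 -m jog '{"dp":[[0,0,0.008],[0,0,0.015],[0,0,0.017],[0,0,0.015],[0,0,0.007],[0,0,0.002],[0,0,0],[0,0,0],[0,0,0],[0,0,0],[0,0,0],[0,0,0],[0,0,0],[0,0,0],[0,0,0],[0,0,0]],"angular":[[0,0,0],[0,0,0],[0,0,0],[0,0,0],[0,0.01,0],[0,0.02,0],[0,0.03,0],[0,0.04,0],[0,0.04,0],[0,0.04,0],[0,0.04,0],[0,0.03,0],[0,0.02,0],[0,0.02,0],[0,0.01,0],[0,0,0]],"hand":[0.7,0.7,0.7,0.7,0.7,0.7,0.7,0.7,0.7,0.7,0.7,0.7,0.7,0.7,0.7,0.7]}' 60
cat > look.py <<'E'
from h import *
import sys
def blobs(c):
  i=c['image'].astype(int); m=((i.min(2)>150)&(i.max(2)-i.min(2)<30)).astype(np.uint8)
  n,_,st,ce=cv2.connectedComponentsWithStats(m); return [(ce[k].round(0).tolist(),int(st[k,4])) for k in range(1,n) if 12<st[k,4]<3000]
for n in sys.argv[2:]:
  c=snap(n,sys.argv[1]+n); ctr=px(c,(.4766,-.311,.06)); r=75 if n!='wrist' else 250
  print(n,ctr.round(),[b for b in blobs(c) if np.linalg.norm(np.array(b[0])-ctr)<r])
s=env.read_state();print(s['eef_rot'].round(1),s['tool_pos'].round(4),s['contact_force'].round(2))
E
python3 look.py p0 top scene wrist
```

```text
t: 19.3
tool_pos: [0.5085, -0.2547, 0.1358]
eef_rot: [180.0, -17.2, 59.9]
contact_force: [0.1, -0.8, -1.0]
finger_gap: 0.355
gripper_force: 59.4
top [498. 254.] [([543.0, 227.0], 115), ([478.0, 221.0], 630), ([458.0, 267.0], 387), ([477.0, 237.0], 49), ([509.0, 258.0], 66)]
scene [283. 191.] [([280.0, 155.0], 13), ([272.0, 163.0], 18), ([286.0, 168.0], 26)]
wrist [320. 377.] [([225.0, 314.0], 99)]
[180.  -17.2  60. ] [ 0.5088 -0.2541  0.1359] [-0.27 -0.65 -2.58]
```

```bash
python3 - <<'E'
from h import *
a=load('p0top')['image'][185:325,420:580];b=load('p0scene')['image'][140:240,220:360];w=load('p0wrist')['image']
m=np.hstack([cv2.resize(a,(400,350)),cv2.resize(b,(400,350))]);m=np.vstack([m,np.hstack([cv2.resize(w,(330,248)),np.zeros((248,470,3),np.uint8)])])
cv2.imwrite('pics/m0.png',m)
E
```

```text
(no output)
```

View pics/m0.png

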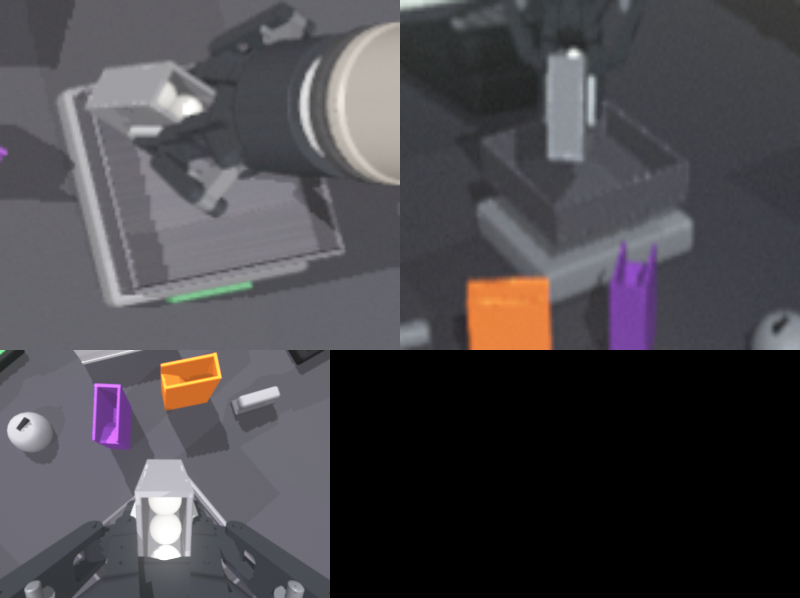

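Bottom-left montage: the wrist camera sees straight into the cup, with three white sweets around (165,505-555). Top right: the scene camera sees the tray rim, whose sinking I can track (about 1 px per sweet). Next I tip in small steps.

```bash
cat > chk.py <<'E'
from h import *
import sys
from scipy.ndimage import map_coordinates
def band(c):
  g=cv2.cvtColor(c['image'],cv2.COLOR_BGR2GRAY).astype(float)
  return g
def shift(a,b,p,q,hw=5):
  n=60;t=np.linspace(.1,.9,n);x=p[0]+(q[0]-p[0])*t;y=p[1]+(q[1]-p[1])*t
  f=lambda g,d:np.array([map_coordinates(g,[y+k+d,x],order=1) for k in np.arange(-hw,hw+.1,.5)]).mean(1)
  ds=np.arange(-2,6,.1);r=f(a,0);e=[((f(b,d)-r)**2).mean() for d in ds];return round(ds[np.argmin(e)],1)
t=sys.argv[1]
a=band(load('p0scene'));c=snap('scene',t+'scene');b=band(c)
print('sink px right/left rim',shift(a,b,(274,198.6),(321,188.6)),shift(a,b,(248,182),(274,198.6)))
r=[px(c,(.45,-.29,z)) for z in(.084,.0765)];print('expected 3 sweets:',(r[1]-r[0]).round(2))
w=snap('wrist',t+'wrist')['image'].astype(int);m=((w.min(2)>200)).astype(np.uint8);m[:,:255]=0;m[:,385:]=0;m[:255]=0;m[420:]=0
n,_,st,ce=cv2.connectedComponentsWithStats(m);print('cup white',[(ce[k].round().tolist(),int(st[k,4]),st[k,:4].tolist()) for k in range(1,n) if st[k,4]>40])
s=env.read_state();print(s['t'],s['eef_rot'].round(1),s['contact_force'].round(2))
E
python3 chk.py p1
python3 -m jog '{"dp":[[0,0,0],[0,0,0],[0,0,0],[0,0,0],[0,0,0],[0,0,0],[0,0,0],[0,0,0],[0,0,0],[0,0,0],[0,0,0],[0,0,0],[0,0,0]],"angular":[[0,0.01,0],[0,0.02,0],[0,0.02,0],[0,0.02,0],[0,0.02,0],[0,0.02,0],[0,0.02,0],[0,0.02,0],[0,0.02,0],[0,0.01,0],[0,0.01,0],[0,0,0],[0,0,0]],"hand":[0.7,0.7,0.7,0.7,0.7,0.7,0.7,0.7,0.7,0.7,0.7,0.7,0.7]}' 60; python3 chk.py p2
```

```text
sink px right/left rim -0.1 0.0
expected 3 sweets: [0.02 2.43]
cup white [([377.0, 266.0], 107, [369, 255, 16, 23]), ([315.0, 333.0], 7029, [255, 273, 97, 134]), ([363.0, 393.0], 70, [360, 388, 8, 11])]
19.55 [180.  -17.2  60. ] [-1.05  0.48 -1.44]
t: 20.85
tool_pos: [0.5087, -0.2543, 0.1358]
eef_rot: [180.0, -28.1, 60.0]
contact_force: [-0.4, 0.1, -1.1]
finger_gap: 0.356
gripper_force: 59.4
sink px right/left rim 0.0 0.0
expected 3 sweets: [0.02 2.43]
cup white [([320.0, 333.0], 6672, [276, 273, 86, 134]), ([368.0, 280.0], 89, [362, 275, 12, 12]), ([263.0, 305.0], 377, [255, 283, 15, 42])]
20.95 [180.  -28.1  60. ] [-0.25 -0.04 -1.29]
```

```bash
python3 -m jog '{"dp":[[0,0,0],[0,0,0],[0,0,0],[0,0,0],[0,0,0],[0,0,0],[0,0,0],[0,0,0]],"angular":[[0,0.01,0],[0,0.015,0],[0,0.015,0],[0,0.015,0],[0,0.01,0],[0,0,0],[0,0,0],[0,0,0]],"hand":[0.7,0.7,0.7,0.7,0.7,0.7,0.7,0.7]}' 60 >/dev/null; python3 chk.py p3
python3 -m jog '{"dp":[[0,0,0],[0,0,0],[0,0,0],[0,0,0],[0,0,0],[0,0,0],[0,0,0],[0,0,0]],"angular":[[0,0.01,0],[0,0.015,0],[0,0.015,0],[0,0.015,0],[0,0.01,0],[0,0,0],[0,0,0],[0,0,0]],"hand":[0.7,0.7,0.7,0.7,0.7,0.7,0.7,0.7]}' 60 >/dev/null; python3 chk.py p4
```

```text
sink px right/left rim 0.0 -0.1
expected 3 sweets: [0.02 2.43]
cup white [([327.0, 269.0], 85, [315, 264, 22, 9]), ([320.0, 328.0], 4827, [288, 284, 64, 94]), ([260.0, 311.0], 203, [255, 294, 10, 30]), ([322.0, 394.0], 1042, [294, 380, 56, 27])]
21.85 [180.  -31.8  60. ] [-0.08  0.47 -1.53]
sink px right/left rim 0.0 0.0
expected 3 sweets: [0.02 2.43]
cup white [([271.0, 262.0], 104, [265, 255, 12, 16]), ([322.0, 268.0], 227, [301, 261, 42, 11]), ([320.0, 328.0], 4791, [288, 284, 64, 93]), ([260.0, 311.0], 196, [255, 295, 10, 29])]
22.75 [180.  -35.5  60. ] [-0.42 -0.37 -1.8 ]
```

```bash
python3 -m jog '{"dp":[[0,0,0],[0,0,0],[0,0,0],[0,0,0]],"angular":[[0,0,0],[0,0,0],[0,0,0],[0,0,0]],"hand":[0.7,0.7,0.7,0.7]}' 60 >/dev/null; python3 chk.py p5
```

```text
sink px right/left rim 0.7 0.9
expected 3 sweets: [0.02 2.43]
cup white [([322.0, 268.0], 216, [302, 261, 41, 12]), ([320.0, 328.0], 4782, [288, 284, 64, 93]), ([260.0, 311.0], 196, [255, 295, 10, 29])]
23.25 [180.  -35.5  60. ] [ 0.06  0.4  -1.57]
```

One sweet has dropped; the rim sank 0.8 px, as expected.

```bash
python3 -m jog '{"dp":[[0,0,0],[0,0,0],[0,0,0],[0,0,0],[0,0,0],[0,0,0],[0,0,0],[0,0,0],[0,0,0],[0,0,0]],"angular":[[0,0.01,0],[0,0.015,0],[0,0.015,0],[0,0.01,0],[0,0,0],[0,0,0],[0,0,0],[0,0,0],[0,0,0],[0,0,0]],"hand":[0.7,0.7,0.7,0.7,0.7,0.7,0.7,0.7,0.7,0.7]}' 60 >/dev/null; python3 chk.py p6
python3 -m jog '{"dp":[[0,0,0],[0,0,0],[0,0,0],[0,0,0],[0,0,0],[0,0,0],[0,0,0],[0,0,0],[0,0,0],[0,0,0]],"angular":[[0,0.01,0],[0,0.015,0],[0,0.015,0],[0,0.01,0],[0,0,0],[0,0,0],[0,0,0],[0,0,0],[0,0,0],[0,0,0]],"hand":[0.7,0.7,0.7,0.7,0.7,0.7,0.7,0.7,0.7,0.7]}' 60 >/dev/null; python3 chk.py p7
```

```text
sink px right/left rim 0.7 1.0
expected 3 sweets: [0.02 2.43]
cup white [([365.0, 262.0], 80, [361, 255, 8, 17]), ([321.0, 328.0], 4763, [289, 284, 63, 93]), ([260.0, 311.0], 188, [255, 295, 10, 28])]
24.35 [180.  -38.4  60. ] [ 0.04 -0.4  -2.1 ]
sink px right/left rim 0.6 0.9
expected 3 sweets: [0.02 2.43]
cup white [([271.0, 262.0], 111, [266, 255, 11, 16]), ([321.0, 267.0], 240, [298, 259, 43, 13]), ([320.0, 328.0], 4743, [289, 284, 63, 93]), ([260.0, 311.0], 183, [255, 295, 10, 28])]
25.45 [180.  -41.2  60. ] [-0.8   0.29 -1.84]
```

```bash
python3 -m jog '{"dp":[[0,0,0],[0,0,0],[0,0,0],[0,0,0],[0,0,0],[0,0,0],[0,0,0],[0,0,0],[0,0,0],[0,0,0]],"angular":[[0,0.01,0],[0,0.015,0],[0,0.015,0],[0,0.01,0],[0,0,0],[0,0,0],[0,0,0],[0,0,0],[0,0,0],[0,0,0]],"hand":[0.7,0.7,0.7,0.7,0.7,0.7,0.7,0.7,0.7,0.7]}' 60 >/dev/null; python3 chk.py p8
python3 -m jog '{"dp":[[0,0,0],[0,0,0],[0,0,0],[0,0,0],[0,0,0],[0,0,0],[0,0,0],[0,0,0],[0,0,0],[0,0,0]],"angular":[[0,0.01,0],[0,0.015,0],[0,0.015,0],[0,0.01,0],[0,0,0],[0,0,0],[0,0,0],[0,0,0],[0,0,0],[0,0,0]],"hand":[0.7,0.7,0.7,0.7,0.7,0.7,0.7,0.7,0.7,0.7]}' 60 >/dev/null; python3 chk.py p9
```

```text
sink px right/left rim 0.7 0.9
expected 3 sweets: [0.02 2.43]
cup white [([325.0, 264.0], 660, [293, 255, 68, 17]), ([321.0, 328.0], 4706, [289, 285, 63, 92]), ([260.0, 311.0], 179, [255, 295, 9, 28])]
26.55 [180.  -44.1  60. ] [-0.02  0.21 -1.48]
sink px right/left rim 0.7 1.0
expected 3 sweets: [0.02 2.43]
cup white [([321.0, 329.0], 4513, [289, 285, 62, 92]), ([259.0, 311.0], 156, [255, 296, 9, 26])]
27.65 [180. -47.  60.] [ 0.32 -0.68 -2.71]
```

```bash
python3 -m jog '{"dp":[[0,0,0],[0,0,0],[0,0,0]],"angular":[[0,0,0],[0,0,0],[0,0,0]],"hand":[0.7,0.7,0.7]}' 60 >/dev/null; python3 chk.py p10
python3 -m jog '{"dp":[[0,0,0],[0,0,0],[0,0,0],[0,0,0],[0,0,0],[0,0,0],[0,0,0],[0,0,0],[0,0,0],[0,0,0]],"angular":[[0,0.01,0],[0,0.01,0],[0,0.01,0],[0,0.01,0],[0,0,0],[0,0,0],[0,0,0],[0,0,0],[0,0,0],[0,0,0]],"hand":[0.7,0.7,0.7,0.7,0.7,0.7,0.7,0.7,0.7,0.7]}' 60 >/dev/null; python3 chk.py p11
```

```text
sink px right/left rim 0.7 0.9
expected 3 sweets: [0.02 2.43]
cup white [([321.0, 328.0], 4514, [289, 285, 62, 92]), ([259.0, 311.0], 156, [255, 296, 9, 26])]
28.05 [-180.  -47.   60.] [-0.07 -0.09 -2.25]
sink px right/left rim 0.8 0.9
expected 3 sweets: [0.02 2.43]
cup white [([321.0, 329.0], 4491, [290, 285, 61, 92]), ([259.0, 311.0], 154, [255, 296, 9, 26])]
29.15 [180.  -49.3  60. ] [ 0.31 -0.2  -0.62]
```

```bash
python3 -m jog '{"dp":[[0,0,0],[0,0,0],[0,0,0],[0,0,0],[0,0,0],[0,0,0],[0,0,0],[0,0,0],[0,0,0],[0,0,0]],"angular":[[0,0.01,0],[0,0.015,0],[0,0.015,0],[0,0.01,0],[0,0,0],[0,0,0],[0,0,0],[0,0,0],[0,0,0],[0,0,0]],"hand":[0.7,0.7,0.7,0.7,0.7,0.7,0.7,0.7,0.7,0.7]}' 60 >/dev/null; python3 chk.py p12
```

```text
sink px right/left rim 3.1 3.3
expected 3 sweets: [0.02 2.43]
cup white [([272.0, 261.0], 58, [268, 255, 7, 13]), ([318.0, 303.0], 1677, [293, 286, 52, 38]), ([259.0, 311.0], 152, [255, 296, 9, 25])]
30.25 [180.  -52.1  60. ] [ 0.22 -0.03 -1.75]
```

```bash
python3 -m jog '{"dp":[[0,0,0],[0,0,0],[0,0,0],[0,0,0],[0,0,0],[0,0,0]],"angular":[[0,-0.02,0],[0,-0.04,0],[0,-0.05,0],[0,-0.05,0],[0,-0.05,0],[0,-0.03,0]],"hand":[0.7,0.7,0.7,0.7,0.7,0.7]}' 60 >/dev/null; python3 chk.py p13
```

```text
sink px right/left rim 2.6 2.5
expected 3 sweets: [0.02 2.43]
cup white [([271.0, 263.0], 121, [266, 255, 11, 17]), ([324.0, 266.0], 362, [302, 255, 49, 17]), ([365.0, 264.0], 58, [361, 255, 9, 17]), ([318.0, 302.0], 1821, [291, 285, 54, 40]), ([260.0, 311.0], 197, [255, 295, 10, 29])]
30.95 [179.8 -38.3  60.2] [-0.64  0.07 -1.21]
```

Settled at 2.5 px, so exactly three are in the tray. I'll bring the cup upright and carry it back.

```bash
python3 -m jog '{"dp":[[0,0,0],[0,0,0],[0,0,0],[0,0,0],[0,0,0],[0,0,0],[0,0,0],[0,0,0],[0,0,0],[0,0,-0.005],[0,0,-0.015],[0,0,-0.02],[0,0,-0.015],[0,0,-0.008],[0,0,-0.002],[0,0,0]],"angular":[[0,-0.04,0],[0,-0.07,0],[0,-0.08,0],[0,-0.08,0],[0,-0.08,0],[0,-0.08,0],[0,-0.08,0],[0,-0.08,0],[0,-0.05,0],[0,-0.028,0],[0,0,0],[0,0,0],[0,0,0],[0,0,0],[0,0,0],[0,0,0]],"hand":[0.7,0.7,0.7,0.7,0.7,0.7,0.7,0.7,0.7,0.7,0.7,0.7,0.7,0.7,0.7,0.7]}' 60; python3 chk.py p14
```

```text
t: 32.55
tool_pos: [0.5081, -0.2547, 0.2004]
eef_rot: [-180.0, -0.1, 60.0]
contact_force: [0.9, -0.2, -1.4]
finger_gap: 0.357
gripper_force: 59.5
sink px right/left rim 2.5 2.5
expected 3 sweets: [0.02 2.43]
cup white [([319.0, 306.0], 4661, [255, 274, 121, 125]), ([337.0, 365.0], 1555, [318, 330, 33, 71])]
32.65 [-1.799e+02 -1.000e-01  6.000e+01] [-0.36 -0.35 -2.15]
```

```bash
python3 -m jog '{"dp":[[0.006,-0.004,0],[0.014,-0.008,0],[0.02,-0.012,0],[0.026,-0.015,0],[0.028,-0.017,0],[0.028,-0.017,0],[0.028,-0.017,0],[0.028,-0.017,0],[0.028,-0.017,0],[0.028,-0.017,0],[0.028,-0.017,0],[0.028,-0.017,0],[0.028,-0.017,0],[0.028,-0.016,0],[0.028,-0.016,0],[0.028,-0.016,0],[0.028,-0.016,0],[0.026,-0.015,0],[0.02,-0.012,0],[0.012,-0.007,0]],"angular":[[0,0,0],[0,0,0],[0,0,0],[0,0,0],[0,0,0],[0,0,0],[0,0,0],[0,0,0],[0,0,0],[0,0,0],[0,0,0],[0,0,0],[0,0,0],[0,0,0],[0,0,0],[0,0,0],[0,0,0],[0,0,0],[0,0,0],[0,0,0]],"hand":[0.7,0.7,0.7,0.7,0.7,0.7,0.7,0.7,0.7,0.7,0.7,0.7,0.7,0.7,0.7,0.7,0.7,0.7,0.7,0.7]}' 60;  python3 -m jog '{"dp":[[0,0,0],[0,0,0]],"angular":[[0,0,0],[0,0,0]],"hand":[0.7,0.7]}'
```

```text
t: 34.65
tool_pos: [0.4995, 0.3164, 0.2016]
eef_rot: [-179.9, -0.1, 60.2]
contact_force: [0.3, -0.0, -1.7]
finger_gap: 0.355
gripper_force: 59.5
t: 34.85
tool_pos: [0.5013, 0.3122, 0.2015]
eef_rot: [180.0, -0.0, 60.0]
contact_force: [0.4, 0.1, -2.6]
finger_gap: 0.354
gripper_force: 59.5
```

```bash
python3 -m jog '{"dp":[[0.001,0,0.01],[0,0,0.02],[0,0,0.03],[0,0,0.03],[0,0,0.025],[0,0,0.02],[0,0,0.015],[0,0,0.01],[0,0,0.007],[0,0,0.004],[0,0,0.002],[0,0,0.0015],[0,0,0.001],[0,0,0]],"angular":[[0,0,0],[0,0,0],[0,0,0],[0,0,0],[0,0,0],[0,0,0],[0,0,0],[0,0,0],[0,0,0],[0,0,0],[0,0,0],[0,0,0],[0,0,0],[0,0,0]],"hand":[0.7,0.7,0.7,0.7,0.7,0.7,0.7,0.7,0.7,0.7,0.7,0.7,0.7,0.7]}' 60
```

```text
t: 36.25
tool_pos: [0.5024, 0.3143, 0.0266]
eef_rot: [180.0, -0.1, 60.0]
contact_force: [-0.1, 0.2, -1.6]
finger_gap: 0.356
gripper_force: 59.5
```

```bash
python3 -m jog '{"dp":[[0,0,0.001],[0,0,0.001],[0,0,0]],"angular":[[0,0,0],[0,0,0],[0,0,0]],"hand":[0.7,0.7,0.7]}' 60; python3 -m jog '{"dp":[[0,0,0],[0,0,0],[0,0,0],[0,0,0],[0,0,0]],"angular":[[0,0,0],[0,0,0],[0,0,0],[0,0,0],[0,0,0]],"hand":[0,-0.5,-1,-1,-1]}'
```

```text
t: 36.55
tool_pos: [0.5025, 0.3144, 0.0253]
eef_rot: [180.0, -0.1, 60.0]
contact_force: [-3.1, -0.8, 7.9]
finger_gap: 0.356
gripper_force: 60.7
t: 37.05
tool_pos: [0.5023, 0.3141, 0.0242]
eef_rot: [-180.0, -0.1, 60.0]
contact_force: [0.2, 0.0, 0.7]
finger_gap: 1.0
gripper_force: 0.0
```

```bash
python3 -m jog '{"dp":[[0,0,-0.005],[0,0,-0.015],[0,0,-0.03],[0,0,-0.04],[0,0,-0.04],[0,0,-0.03],[0,0,-0.02],[0,0,0],[0,0,0],[0,0,0]],"angular":[[0,0,0],[0,0,0],[0,0,0],[0,0,0],[0,0,0],[0,0,0],[0,0,0],[0,0,0],[0,0,0],[0,0,0]],"hand":[-1,-1,-1,-1,-1,-1,-1,-1,-1,-1]}'; python3 chk.py p15; python3 - <<'E'
from h import *
w=snap('wrist','wf')['image'];t=snap('top','tf')['image'];s=load('p15scene')['image']
m=np.hstack([cv2.resize(w[130:330,200:440],(400,333)),cv2.resize(t[190:325,420:580],(400,333))])
m=np.vstack([m,np.hstack([cv2.resize(t,(356,267)),cv2.resize(s,(356,267)),np.zeros((267,88,3),np.uint8)])]);cv2.imwrite('pics/mf.png',m)
E
```

```text
t: 38.05
tool_pos: [0.5015, 0.3133, 0.2035]
eef_rot: [-180.0, -0.0, 60.0]
contact_force: [0.2, -0.2, -0.1]
finger_gap: 1.0
gripper_force: 0.0
sink px right/left rim -2.0 5.9
expected 3 sweets: [0.02 2.43]
cup white []
38.15 [-179.9   -0.    60. ] [ 0.02  0.17 -0.05]
```

View pics/mf.png

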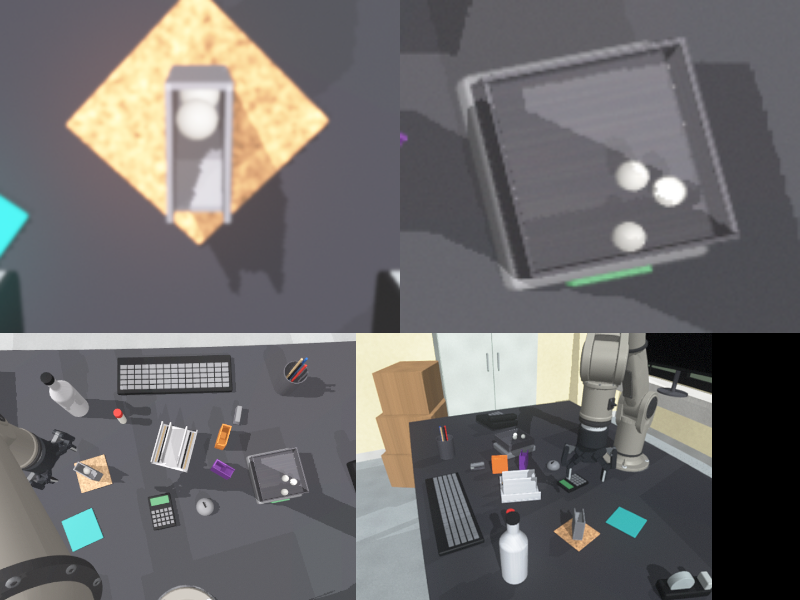

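The cup stands upright on the coaster with two sweets inside (top left, (198,110)). Three sweets lie in the tray (top right: (632,176), (669,191), (629,236)), and nothing else has moved. The last rim reading is invalid because the arm blocks that view.

```bash
python3 -c "
from rig import order
print(order.close_job())"
```

```text
the job is handed in; nothing more can be done
None
```

The job is handed in: three sweets are in the scale's tray, and the cup stands upright on the cork coaster with the other two inside, released after about 38 s; the hand-in call returned no verdict.

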